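# Close and latch the hinged clamp ring on an exhaust joint

### The job

Swing the open half of the clamp ring round the two exhaust flanges, so that it pushes the crooked upper pipe square onto the lower one, until it meets the rubber bumper. Then swing the latch lever so its hook catches the ring's pin, and push it on by feel until it wedges tight: firm at about 15 N on the lever, and not above 20 N. Let go with it latched, do not force any part, and leave the other things on the bench where they are.

Things in the scene. Friction and masses are not known exactly. Their poses are not given: they have to be found in the camera images.
- seat (a point): centre of the top face of the lower flange (68 mm across) of the fixed steel pipe, 100 mm above the bench. Its axes are the fixture's: z up along the pipe, x away from the open side of the clamp (fixed half of the aluminium ring at +x, opening at -x), y towards the ring's hinge. The fixture stands on a grey 160 mm plate and does not move
- pipe_foot (a point): centre of the underside of the loose upper steel pipe, 0.6 kg: flange 68 mm across and 8 mm thick, then tube 54 mm across, 66 mm tall in all. It stands on the lower flange, at first 9 to 15 mm too far to the open side; flanges and ring have 2.5 mm play all round when the ring is closed
- ring (a joint): angle of the swinging aluminium half of the ring about its upright hinge pin: grows as it opens (clockwise seen from above), about 0 when closed (it meets the bumper between -0.03 and 0.06). Its hinge is stiff: it stays where it is left and takes about 1.5 N at the handle, up to 6 N while it pushes the pipe; on the bumper the push rises steeply, about 5 N per mm: 9 to 12 N is enough
- ring_hinge (a point): upright hinge axis of the ring, 48 mm from the pipe's axis along the fixture's +y, at 100 mm height
- ring_handle (a point): the grip point of the ring's handle, a blue upright round post 14 mm thick; the point lies on its axis, 160 mm above the bench, 15 mm below its top; 105 mm from the hinge axis. The ring's body below reaches 116 mm above the bench; its axes turn with the ring (x and y as the fixture's when the ring angle is 0)
- latch (a joint): angle of the latch lever about its upright pivot: about 1 to 1.25 when open, falls as it is swung on (clockwise seen from above, towards the ring's free end). Below about 0.65 its hook reaches over the pin on the ring's lug and draws it in by 17 mm per rad; it wedges tight somewhere between 0.4 and -0.3 depending on the bumper. It stays where it is left; free, it takes about 1 N at the handle
- latch_pivot (a point): upright pivot axis of the latch lever on the fixed lug, 33 mm along +x and 92 mm along -y of the fixture from the pipe's axis, at 127 mm, the height of the hook (a bent 8 mm bar). The upright pin on the ring's lug is 10 mm thick; the hook catches it only if the ring is within about 3 mm of touching the bumper (black rubber, between the lugs; it stands out by an amount that differs by up to 8 mm)
- latch_handle (a point): grip point of the latch lever's handle, an orange upright round post 14 mm thick: on its axis, 160 mm above the bench, 15 mm below its top, 78 mm from the pivot axis. Moving on under a push of about 15 N across the lever, the wedging hook pulls the pin with about 17 N; at rest it holds itself and no push is felt. 10 to 28 N on the pin is a sound clamp; above 45 N (pin or bumper) it is damaged
- wrench: steel open-end wrench, 150 mm long, lying flat; bystander; origin at its foot
- gasket: copper gasket ring, 68 mm across, 6 mm thick, lying flat; bystander; origin at its foot
- grease_can: small round can, 56 mm across, 85 mm tall; bystander; origin at its foot
- nut_tray: grey open tray 130 x 190 x 35 mm; bystander; origin at its foot
- mug: blue mug, 80 mm across, 90 mm tall; bystander; origin at its foot
- screwdriver: screwdriver with yellow handle, lying flat; bystander; origin at its foot
- oil_bottle: grey oil bottle, 70 mm across, 190 mm tall; bystander; origin at its foot

How it is judged:
On the way, in this order (a step that is already met when the one before it is completed fails the run):
1. the ring is swung shut round both flanges with the upper pipe square on the lower (horizontal distance between pipe_foot and seat below 0.0055 m and height (world z) of pipe_foot between 0.097 and 0.104 m and angle between pipe_foot's own z axis and vertical below 0.06 rad and value of joint ring below 0.09 rad), for 0.2 s.
2. the latch hook holds the ring's pin and is wedged tight (all of step 1 and value of joint latch below 0.5 rad and contact force between latch and ring above 10 N), for 0.2 s.
At the end, for the whole second after the job is handed in: The ring is closed (angle below 0.09 rad), the upper pipe stands flat on the lower flange within 5.5 mm of its axis and 0.06 rad of upright, and the latch (below 0.5 rad) is wedged on the pin with 10 to 28 N, by itself, everything at rest (all of step 2 and contact force between latch and ring below 28 N and linear speed of pipe below 0.02 m/s); the robot touches nothing.
It fails at once if the clamp is overloaded: more than 45 N between latch and pin or between ring and bumper (contact force between latch and ring above 45 N or contact force between ring and bumper above 45 N).
It fails at once if the upper pipe is tipped by more than 0.3 rad or lifted off (angle between pipe_foot's own z axis and vertical above 0.3 rad or height (world z) of pipe_foot above 0.125 m or height (world z) of pipe_foot below 0.08 m).
It fails at once if a bystander is moved by more than 30 mm (distance of any of wrench, gasket, grease_can, nut_tray, mug, screwdriver, oil_bottle from where it was at the start of the episode above 0.03 m).
It also fails if it takes over 51 s, if anything falls off the work surface, if the arm or the gripper's body presses on something with over 40 N, if the wrist force passes 120 N, or if a joint passes its speed limit or range.

### The arm

A 6-joint arm with a two-finger parallel gripper is mounted at the origin on the work surface. World frame = base frame: x ahead of the robot, y to its left, z up, the work surface at z = 0. Lengths are in m, angles in rad, forces in N, time in s.
With the tool pointing down it reaches from about 0.35 to 0.8 m from the base axis. Payload 7.3 kg.
Tool frame: the origin (TCP) lies between the finger pads; the fingertips stand 25 mm ahead of it and the grasp point (between the pads) lies 6 mm ahead of it (r.tip_extent is the distance from the TCP to the fingertips, in m); z points along the fingers, y is the direction in which the jaws open and shut (so a half turn about z gives the same grasp; the last joint's range is limited). The gripper opens to 85 mm and grips with 20 to 120 N. Pads are 22 mm wide; open, the fingers measure 114 mm over their backs; the gripper's body (76 mm by 85 mm) begins 54 mm behind the grasp point. The pads swing forward as they close: fully open they stand 13 mm farther back than shut.
Start: joints at [-1.388, 0.342, 1.524, -0, 1.275, -0.146], TCP at [0.17, -0.497, 0.256] pointing down, gripper open.
Joint ranges: [-2.53, 2.53], [-0.77, 2.02], [0.04, 2.7], [-1, 4.14], [0.28, 2.66], [-3.11, 3.11]. Speed limits (rad/s): [2.57, 2.57, 3.14, 3.14, 3.14, 3.14].

### API

Orientations are given as a unit quaternion [x, y, z, w].
In Python, from workcell import r, command_gripper, optics gives the robot as it stands. The module is installed in compiled form; this text tells all that it offers. Calls block until the motion is done:
- r.reach(position, orientation): joint-space move of the TCP to a pose.
- r.move_straight(position, orientation=None, speed=0.15, max_force=None): straight line of the TCP; orientation=None keeps the orientation; speed is the mean speed in m/s. With max_force (N) it stops when the force on the tool has changed by that much, and returns True; else False.
- r.movej(angles): joint-space move.
- command_gripper(opening, force=None): finger opening in m; force is the grip in N (None keeps the last); returns when the fingers have stopped.
- r.hold(seconds).
- r.solve_ik(position, orientation): joint angles nearest the present ones, or None.
- r.read_state(): the state.
- optics.get_image(name): name is "scene" or "top" or "wrist"; returns (picture, depth): 400x640x3 uint8, red, green, blue; 400x640 float32, m along the optical axis (not along the pixel's ray), 0 where there is no reading.
- optics.camera_model(name): a dict with "K" (3x3 intrinsics, pixels), "R" (3x3) and "t" (3): a world point X has camera coordinates R X + t; the wrist camera has in their place "tool_from_camera" (4x4, takes a point from camera to tool coordinates, whose origin is the TCP and whose axes are the flange's). Camera axes: x right, y down, z forward; pixel columns grow to the right and rows downward; lengths in m; the calibration is good to about 2 mm. The wrist camera is an equidistant fisheye: a pixel r from the principal point sees the ray r / f radians off the axis. A picture is of the moment at which its call begins: read the wrist's pose just before it. camera_model takes no time and is no camera call.
A pose or a line that the arm cannot do raises r.PlanningError and nothing moves.
- r.finish_job(): hands the job in, once; it reports no verdict.
The state is a dict: "time_s": time; "joint_positions": joint angles; "dq": joint speeds; "tau": joint torques, N m; "eef_pos": TCP position; "eef_rot": TCP orientation; "contact_force": force on the tool from outside, world axes, zero at the start; "torque": the same for the moment, N m; "grip_width": finger opening in m.
Only numpy, scipy, OpenCV 4.12 (cv2) and the standard library are available. Lean on these libraries where they do the work, as an engineer would, in place of code of your own. Each camera call takes 0.05 s, during which the arm holds its last target.

## Working session

There is one attempt and no reset: what is moved stays moved. The work goes in short steps, each a Python script; the robot and the scene stay as the last script left them, time stands still between calls to the robot, and variables do not carry over. Pictures are saved under pics/ and viewed, and the job is handed in when it is done.

```bash
mkdir -p pics; cat > h.py <<'E'
import numpy as np, cv2
from workcell import r, command_gripper, optics
def snap(n,f):
    im,d=optics.get_image(n); cv2.imwrite('pics/'+f+'.png',im[:,:,::-1]); np.savez('pics/'+f,im=im,d=d); return im,d
def pts(n,d):
    m=optics.camera_model(n);K=np.array(m['K']);R=np.array(m['R']);t=np.array(m['t'])
    v,u=np.mgrid[0:d.shape[0],0:d.shape[1]]
    c=np.stack([(u-K[0,2])/K[0,0]*d,(v-K[1,2])/K[1,1]*d,d],-1)
    return (c-t)@R
E
python3 - <<'E'
from h import *
for n in['scene','top']:
    im,d=snap(n,n+'0'); m=optics.camera_model(n); print(n,m)
print(r.read_state())
E
```

```text
scene {'K': array([[379.25389947,   0.        , 321.03325422],
       [  0.        , 379.25389947, 200.10178681],
       [  0.        ,   0.        ,   1.        ]]), 'R': array([[-0.69360164,  0.72007731, -0.02013529],
       [ 0.43114112,  0.39257194, -0.81240668],
       [-0.57709107, -0.57216776, -0.58274348]]), 't': array([ 0.39435438, -0.17357016,  1.36902831])}
top {'K': array([[410.1060787 ,   0.        , 318.39017581],
       [  0.        , 410.1060787 , 197.81239113],
       [  0.        ,   0.        ,   1.        ]]), 'R': array([[ 0.0075174 , -0.99996597,  0.00339797],
       [-0.97739481, -0.00806562, -0.21126838],
       [ 0.2112886 , -0.00173297, -0.97742218]]), 't': array([0.01945652, 0.56993817, 1.2185721 ])}
{'time_s': 0.1, 'joint_positions': array([-1.38802521e+00,  3.42670770e-01,  1.52491888e+00,  1.86106471e-05,
        1.27541021e+00, -1.46046985e-01]), 'dq': array([ 0.00116506, -0.00370224, -0.00124844, -0.0005331 ,  0.00097541,
        0.00091709]), 'tau': array([ 2.07966565e-03, -4.34446871e+01, -2.46490860e+01, -1.46899156e-04,
        4.65689067e-03, -2.27595500e-06]), 'eef_pos': array([ 0.16947867, -0.49655056,  0.25568715]), 'eef_rot': array([ 9.86515448e-01,  1.63666662e-01, -4.01999311e-06, -7.03648508e-04]), 'contact_force': array([-0.3053994 ,  0.76237516,  0.09094388]), 'torque': array([ 0.01549954, -0.02797182,  0.0098272 ]), 'grip_width': 0.08548734241203536}
```

View pics/scene0.png

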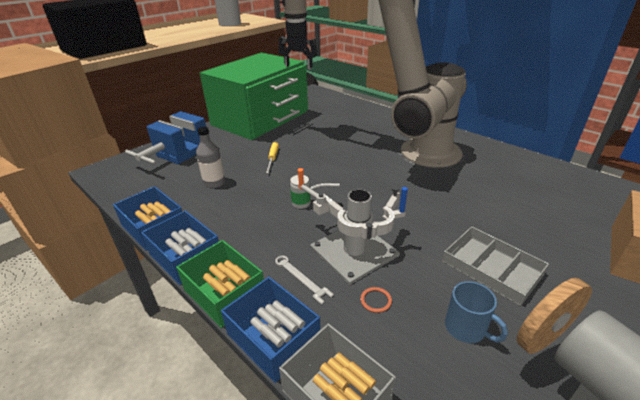

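View pics/top0.png

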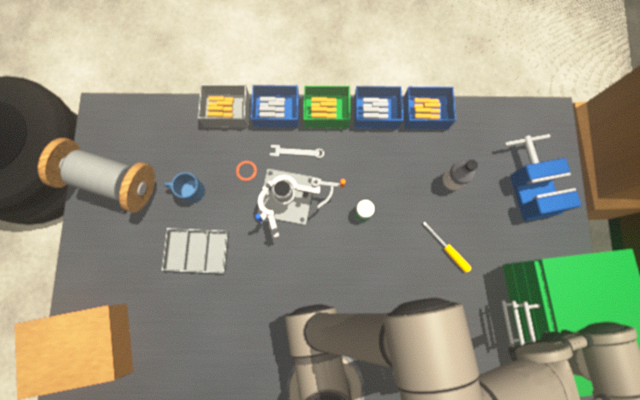

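The scene view shows the fixture at about (358,220), the blue post at (403,200) and the orange post at (301,178) in front of the grease can. The top view shows the fixture at (290,190), blue at (258,217) and orange at (343,182). I'll zoom in and measure.

```bash
python3 - <<'E'
from h import *
S={}
for n,box in [('scene',(270,150,440,290)),('top',(235,135,385,255))]:
    z=np.load(f'pics/{n}0.npz');im,d=z['im'],z['d'];P=pts(n,d)
    a,b,c,e=box
    cv2.imwrite(f'pics/{n}0z.png',cv2.resize(im[b:e,a:c],None,fx=4.4,fy=4.2,interpolation=cv2.INTER_CUBIC)[:600,:800,::-1])
    hsv=cv2.cvtColor(im,cv2.COLOR_RGB2HSV).astype(int)
    H,Sa,V=hsv[...,0],hsv[...,1],hsv[...,2]
    roi=np.zeros(H.shape,bool);roi[b:e,a:c]=1
    for nm,mk in [('blue',(abs(H-110)<14)&(Sa>130)&(V>70)),('orange',(H>3)&(H<18)&(Sa>150)&(V>130))]:
        mk=mk&roi; 
        nl,l,st,ce=cv2.connectedComponentsWithStats(mk.astype(np.uint8))
        for i in range(1,nl):
            if st[i,4]<8: continue
            q=P[(l==i)]; 
            print(n,nm,st[i],ce[i].round(1),np.median(q,0).round(4),q.min(0).round(3),q.max(0).round(3))
            v,u=np.nonzero(l==i); 
    # pipe top z~.166
    q=P[roi]; print(n,np.histogram(q[:,2],bins=np.arange(0,.2,.01)))
    g=(abs(P[...,2]-.166)<.004)&roi&(d>0)
    print('pipe top',P[g].mean(0),P[g].min(0),P[g].max(0),g.sum())
E
```

```text
scene blue [400 187   8  25 124] [402.9 198.7] [0.4956 0.1985 0.1488] [ 0.251  0.054 -0.003] [1.138 0.567 0.665]
scene blue [270 278  15  12  98] [274.7 285.3] [0.8278 0.1161 0.0677] [0.825 0.1   0.04 ] [0.829 0.147 0.076]
scene orange [298 168   5  20  76] [300.2 176.2] [ 0.5976 -0.0404  0.1569] [ 0.392 -0.272 -0.001] [ 0.602 -0.035  0.177]
scene (array([9110, 2363,  240,  169,  153,  142,  120,  110,  192,  310,  435,
        842,  248,  281,  117,  132,  331,   46,    0]), array([0.  , 0.01, 0.02, 0.03, 0.04, 0.05, 0.06, 0.07, 0.08, 0.09, 0.1 ,
       0.11, 0.12, 0.13, 0.14, 0.15, 0.16, 0.17, 0.18, 0.19]))
pipe top [0.57322201 0.12706595 0.16624728] [ 0.49017691 -0.04833725  0.16202612] [0.60192475 0.20431616 0.16934876] 311
top blue [255 214   6   7  25] [257.4 216.6] [0.4907 0.1954 0.1748] [0.486 0.19  0.   ] [0.523 0.228 0.181]
top orange [237 162  19  18  63] [245.9 170.4] [0.6727 0.2644 0.0083] [0.299 0.026 0.003] [0.701 0.293 1.311]
top orange [340 179   6   8  20] [342.1 182.7] [ 0.5898 -0.044   0.1715] [ 0.588 -0.052  0.002] [ 0.64 -0.04  0.18]
top (array([11717,  1452,    68,     7,    12,    14,    11,    31,   206,
          67,   110,   552,   135,   208,    47,    24,   213,   107,
           3]), array([0.  , 0.01, 0.02, 0.03, 0.04, 0.05, 0.06, 0.07, 0.08, 0.09, 0.1 ,
       0.11, 0.12, 0.13, 0.14, 0.15, 0.16, 0.17, 0.18, 0.19]))
pipe top [0.57294728 0.12804791 0.16740015] [ 0.48783899 -0.04653825  0.16208874] [0.60177267 0.18915692 0.16999985] 211
```

View pics/scene0z.png

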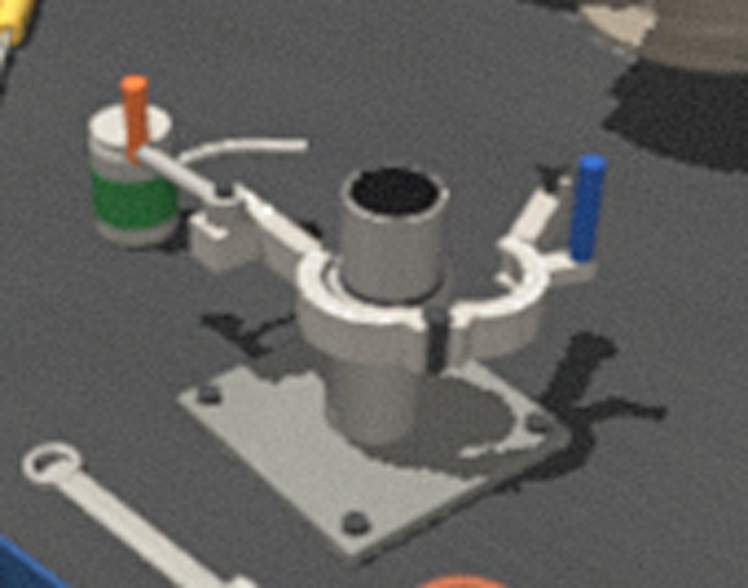

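View pics/top0z.png

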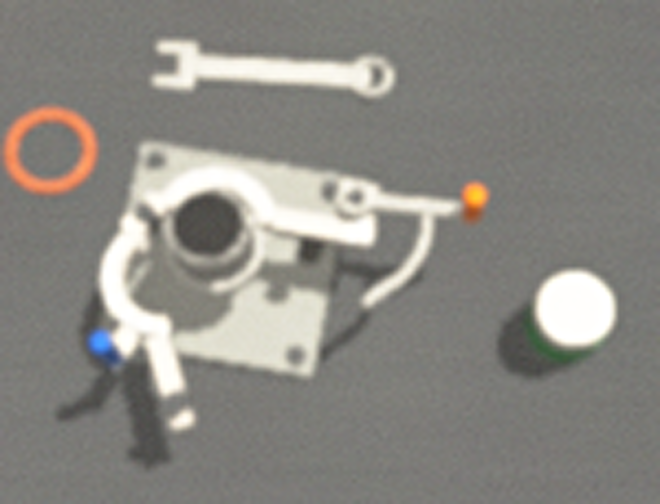

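```bash
python3 - <<'E'
from h import *
def circ(q):
    A=np.c_[2*q,np.ones(len(q))];s=np.linalg.lstsq(A,(q**2).sum(1),rcond=None)[0];return s[:2],np.sqrt(s[2]+s[:2]@s[:2])
for n,box in [('scene',(270,150,440,290)),('top',(235,135,350,255))]:
    z=np.load(f'pics/{n}0.npz');im,d=z['im'],z['d'];P=pts(n,d);a,b,c,e=box
    roi=np.zeros(d.shape,bool);roi[b:e,a:c]=1
    near=roi&(abs(P[...,0]-.56)<.15)&(abs(P[...,1]-.09)<.16)
    pl=near&(P[...,2]>.005)&(P[...,2]<.016)&(im.mean(-1)>120)
    pl=cv2.morphologyEx(pl.astype(np.uint8),cv2.MORPH_OPEN,np.ones((3,3)))
    nl,l,st,ce=cv2.connectedComponentsWithStats(pl);i=1+np.argmax(st[1:,4])
    print(n,'plate',cv2.minAreaRect((P[l==i][:,:2]*1000).astype(np.float32)),P[l==i][:,2].mean())
    g=near&(P[...,2]>.155)&(abs(P[...,0]-.575)<.05)&(abs(P[...,1]-.128)<.05)
    q=P[g];k=q[:,2]>.16;print('pipetop',circ(q[k][:,:2]),q[k][:,2].mean(),cv2.minEnclosingCircle((q[k][:,:2]*1000).astype(np.float32)))
    for lo,hi in[(.112,.119),(.119,.128),(.128,.136)]:
        g=near&(P[...,2]>lo)&(P[...,2]<hi)
        M=np.zeros((300,300),np.uint8)
        ij=((P[g][:,:2]-[.42,-.06])*1000).astype(int)
        ok=(ij>=0).all(1)&(ij<300).all(1);ij=ij[ok]
        for x,y in ij: cv2.circle(M,(299-y,299-x),1,255,-1)
        cv2.imwrite(f'pics/{n}_{int(lo*1000)}.png',cv2.resize(M,None,fx=2,fy=2))
    for nm,c0 in[('blue',(.492,.197)),('orange',(.592,-.044))]:
        g=near&(P[...,2]>.165)&(P[...,2]<.185)&(np.hypot(P[...,0]-c0[0],P[...,1]-c0[1])<.02)
        print(nm,P[g].mean(0).round(4),g.sum(),P[g].min(0).round(4),P[g].max(0).round(4))
E
cd pics; python3 -c "
import cv2,numpy as np
cv2.imwrite('m.png',cv2.resize(np.vstack([np.hstack([cv2.imread(f'{n}_{k}.png') for k in(112,119,128)]) for n in('top','scene')]),(800,533)))"
```

```text
scene plate ((621.3392333984375, 125.15512084960938), (157.47543334960938, 87.3426284790039), 79.510986328125) 0.011972333571187039
pipetop (array([0.5755043 , 0.13301369]), np.float64(0.01980862497631211)) 0.16602566029523652 ((573.850830078125, 132.55467224121094), 27.967382431030273)
blue [0.4933 0.1986 0.1719] 37 [0.4846 0.1913 0.1653] [0.4989 0.2043 0.177 ]
orange [ 0.5958 -0.0402  0.1711] 32 [ 0.5898 -0.0483  0.1652] [ 0.6019 -0.0342  0.1766]
top plate ((534.8660888671875, 114.31471252441406), (26.007831573486328, 60.98398208618164), 66.65780639648438) 0.013387054216330062
pipetop (array([0.57424591, 0.12912366]), np.float64(0.019325705129935224)) 0.16845955831123388 ((574.9041137695312, 129.55995178222656), 27.158920288085938)
blue [0.4916 0.1934 0.1757] 22 [0.4859 0.188  0.1652] [0.4968 0.1992 0.1807]
orange [ 0.5942 -0.0449  0.1766] 20 [ 0.589  -0.0515  0.1708] [ 0.6006 -0.04    0.1816]
```

View pics/m.png

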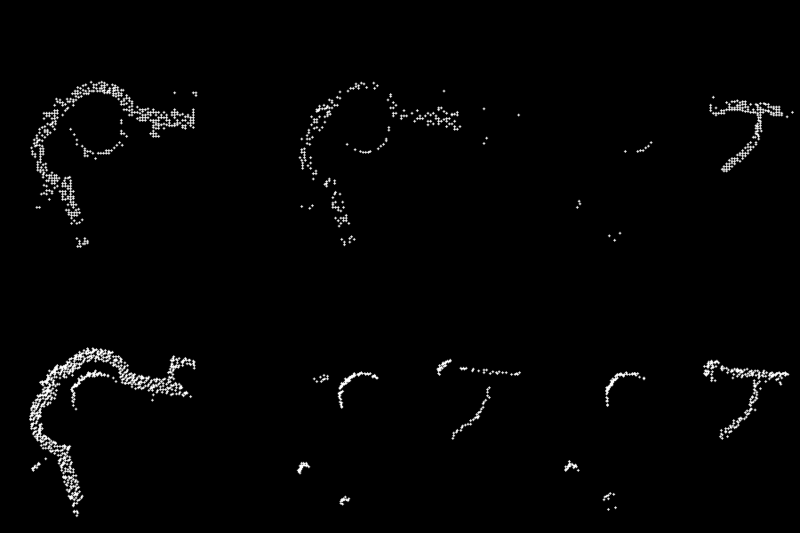

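```bash
cat >> h.py <<'E'
def cast(n,u,v,z):
    m=optics.camera_model(n);K,R,t=[np.array(m[k]) for k in('K','R','t')]
    w=R.T@np.linalg.solve(K,[u,v,1]);c=-R.T@t
    return c+w*(z-c[2])/w[2]
E
python3 - <<'E'
from h import *
for n,o,L in[('top',(235,135),[(155,160,.013),(295,355,.013),(330,188,.013),(140,143,.012),(313,378,.012),(352,197,.131),(475,192,.175),(101,340,.175),(145,213,.12),(205,222,.166)]),
 ('scene',(270,150),[(208,396,.013),(538,424,.013),(357,524,.013),(180,400,.012),(570,438,.012),(352,558,.012),(224,190,.131),(134,83,.175),(592,160,.175),(438,316,.12),(397,190,.166)])]:
    for u,v,z in L: print(n,u,v,cast(n,o[0]+u/4.4-.4,o[1]+v/4.2-.4,z).round(4))
E
```

```text
top 155 160 [0.6631 0.1838 0.013 ]
top 295 355 [0.5098 0.077  0.013 ]
top 330 188 [0.6416 0.0531 0.013 ]
top 140 143 [0.6771 0.1956 0.012 ]
top 313 378 [0.4924 0.0636 0.012 ]
top 352 197 [0.6041 0.0357 0.131 ]
top 475 192 [ 0.5969 -0.0446  0.175 ]
top 101 340 [0.4927 0.1945 0.175 ]
top 145 213 [0.594  0.1764 0.12  ]
top 205 222 [0.5766 0.1312 0.166 ]
scene 208 396 [0.6376 0.0522 0.013 ]
scene 538 424 [0.5292 0.2058 0.013 ]
scene 357 524 [0.6589 0.1827 0.013 ]
scene 180 400 [0.6503 0.042  0.012 ]
scene 570 438 [0.5259 0.2252 0.012 ]
scene 352 558 [0.6787 0.1962 0.012 ]
scene 224 190 [0.5947 0.0271 0.131 ]
scene 134 83 [ 0.5937 -0.0438  0.175 ]
scene 592 160 [0.4892 0.1943 0.175 ]
scene 438 316 [0.5948 0.179  0.12  ]
scene 397 190 [0.5697 0.1293 0.166 ]
```

Both views agree:

| Item | Estimate (world) |
|---|---|
| Seat | (0.5865, 0.130) |
| Fixture yaw | −0.163 |
| Blue post | (0.4915, 0.1945) |
| Orange post | (0.595, −0.044) |
| Pipe offset to the open side | about 13 mm |

I'll straddle each post with the jaws along the tangent, and push with the trailing pad.

```bash
cat >> h.py <<'E'
yaw=-.163
ex=np.array([np.cos(yaw),np.sin(yaw)]);ey=np.array([-ex[1],ex[0]])
seat=np.array([.5865,.130]);hinge=seat+.048*ey;piv=seat+.033*ex-.092*ey
post1=np.array([.4915,.1945]);post2=np.array([.595,-.044])
Z=.166
def quat(t): # tool down, jaw (y) axis along t (half-turn free)
    b=np.arctan2(t[0],-t[1]);c=[]
    for k in(0,np.pi):
        a=(b+k)/2;c.append(np.array([np.cos(a),np.sin(a),0,0]))
    return c
def arcpose(c,rad,phi,sgn,flip):
    p=c+rad*np.array([np.cos(phi),np.sin(phi)]);t=sgn*np.array([-np.sin(phi),np.cos(phi)])
    return p,t,quat(t)[flip]
def F(): return r.read_state()['contact_force']
E
python3 - <<'E'
from h import *
for nm,c,p0,s in[('ring',hinge,post1,1),('latch',piv,post2,-1)]:
    ph=np.arctan2(*(p0-c)[::-1]);R=np.linalg.norm(p0-c);print(nm,c,R,ph)
    for f in(0,1):
        for dp in(0,.6,1.3):
            p,t,q=arcpose(c,R,ph+s*dp,s,f);j=r.solve_ik([*p,Z],q);print(f,dp,p.round(3),t.round(2),None if j is None else np.round(j,2))
E
```

```text
ring [0.5942894  0.17736375] 0.1042080211109027 2.9763996888292867
0 0 [0.492 0.194] [-0.16 -0.99] [ 0.23  0.44  1.64 -0.    1.06  1.97]
0 0.6 [0.5   0.133] [ 0.42 -0.91] [ 0.11  0.42  1.68 -0.    1.05  1.25]
0 1.3 [0.55  0.083] [ 0.91 -0.42] [ 0.01  0.48  1.57 -0.    1.09  0.45]
1 0 [0.492 0.194] [-0.16 -0.99] [ 0.23  0.44  1.64 -0.    1.06 -1.17]
1 0.6 [0.5   0.133] [ 0.42 -0.91] [ 0.11  0.42  1.68 -0.    1.05 -1.89]
1 1.3 [0.55  0.083] [ 0.91 -0.42] [ 0.01  0.48  1.57 -0.    1.09 -2.69]
latch [0.6041329  0.03386426] 0.07839803875216443 -1.6875553946659911
0 0 [ 0.595 -0.044] [-0.99  0.12] [-0.2   0.55  1.45 -0.    1.14  3.06]
0 0.6 [ 0.553 -0.025] [-0.75  0.66] [-0.18  0.48  1.57 -0.    1.09 -2.61]
0 1.3 [0.527 0.022] [-0.15  0.99] [-0.1   0.44  1.65 -0.    1.06 -1.83]
1 0 [ 0.595 -0.044] [-0.99  0.12] [-0.2   0.55  1.45 -0.    1.14 -0.09]
1 0.6 [ 0.553 -0.025] [-0.75  0.66] [-0.18  0.48  1.57 -0.    1.09  0.53]
1 1.3 [0.527 0.022] [-0.15  0.99] [-0.1   0.44  1.65 -0.    1.06  1.31]
```

```bash
python3 - <<'E'
from h import *
ph=np.arctan2(*(post1-hinge)[::-1])
p,t,q=arcpose(hinge,.105,ph,1,0)
command_gripper(.036)
r.reach([*post1,.28],q)
print(r.read_state()['time_s'],F(),r.read_state()['grip_width'])
print(r.move_straight([*post1,.205],q,speed=.15,max_force=6))
s=r.read_state();print(s['time_s'],s['eef_pos'],F())
snap('wrist','w1');snap('scene','s1')
print(optics.camera_model('wrist'))
E
```

```text
3.325 [-0.04057344  0.19648579  0.0466218 ] 0.03603109915791168
False
3.975 [0.49205837 0.19440148 0.20567635] [ 0.00321373 -0.19662677  0.80192798]
{'K': array([[309.70691629,   0.        , 318.44813283],
       [  0.        , 309.70691629, 204.19451017],
       [  0.        ,   0.        ,   1.        ]]), 'tool_from_camera': array([[-2.62817709e-04, -9.66198835e-01, -2.57797871e-01,
         6.44849386e-02],
       [ 9.99999938e-01, -1.93296156e-04, -2.95018620e-04,
         2.84730111e-04],
       [ 2.35215310e-04, -2.57797932e-01,  9.66198826e-01,
        -1.18612657e-01],
       [ 0.00000000e+00,  0.00000000e+00,  0.00000000e+00,
         1.00000000e+00]])}
```

View pics/w1.png

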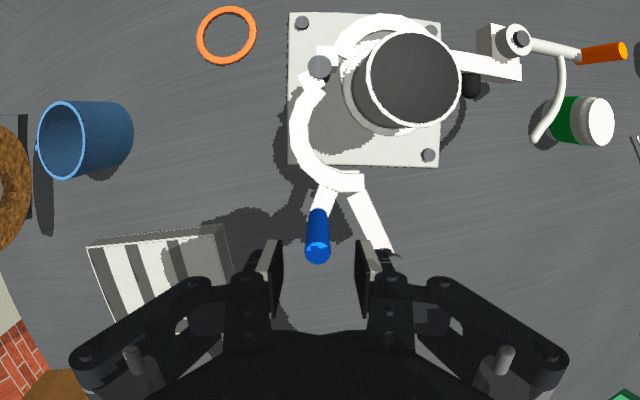

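View pics/s1.png

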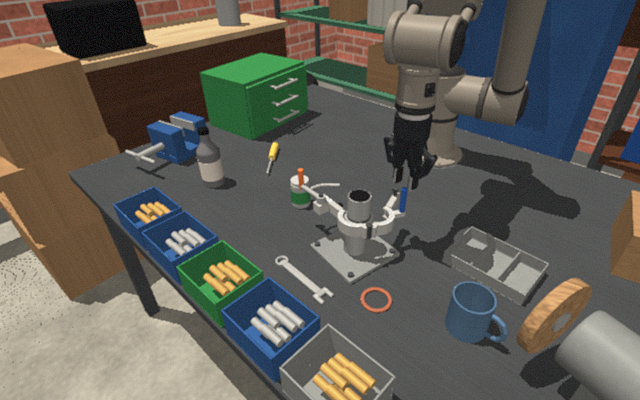

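The wrist view shows the blue post top at (317,250), centred between the pads (270 to 365). I'll check its forward offset with a ray.

```bash
cat >> h.py <<'E'
from scipy.spatial.transform import Rotation as Rn
def wcast(u,v,z,pos,quat_):
    m=optics.camera_model('wrist');K=m['K'];T=m['tool_from_camera']
    x,y=(u-K[0,2])/K[0,0],(v-K[1,2])/K[0,0];th=np.hypot(x,y)
    w=np.array([np.sin(th)*x/th,np.sin(th)*y/th,np.cos(th)])
    R=Rn.from_quat(quat_).as_matrix();w=R@T[:3,:3]@w;c=R@T[:3,3]+pos
    return c+w*(z-c[2])/w[2]
E
python3 - <<'E'
from h import *
s=r.read_state();f=lambda u,v,z:print(wcast(u,v,z,s['eef_pos'],s['eef_rot']).round(4))
f(317,250,.175);f(319,66,.12);f(615,51,.175);f(519,40,.131);f(413,80,.166)
E
```

```text
[0.492  0.1952 0.175 ]
[0.5939 0.1771 0.12  ]
[ 0.5922 -0.0342  0.175 ]
[0.6022 0.0289 0.131 ]
[0.5719 0.1311 0.166 ]
```

```bash
python3 - <<'E'
from h import *
c,R=hinge,np.linalg.norm(post1-hinge)
ph=np.arctan2(*(post1-hinge)[::-1])
p,t,q=arcpose(c,R,ph,1,0)
print(r.move_straight([*post1,Z],q,speed=.1,max_force=5),r.read_state()['eef_pos'],F())
for i in range(1,12):
    p,t,q=arcpose(c,R,ph+.09*i,1,0)
    hit=r.move_straight([*p,Z],q,speed=.06,max_force=9)
    f=F();s=r.read_state();print(i,round(.09*i,2),hit,round(s['time_s'],2),'push',(-f@[*t,0]).round(2),f.round(2),(s['eef_pos'][:2]-p).round(4))
    if hit or -f@[*t,0]>8: break
snap('wrist','w2');snap('top','t2')
E
```

```text
False [0.49183725 0.19459526 0.16650916] [ 1.04200071 -0.15798065  0.23656413]
1 0.09 False 4.92 push -0.2 [ 0.71 -0.25 -0.57] [0.0005 0.0001]
2 0.18 False 5.23 push -0.03 [-0.39 -0.04  0.32] [0.0002 0.0002]
3 0.27 False 5.54 push -0.75 [ 0.01 -0.76  0.11] [0.0001 0.0002]
4 0.36 False 5.85 push 0.39 [0.15 0.43 0.26] [-0.      0.0002]
5 0.45 False 6.16 push 0.25 [-0.43  0.13 -0.84] [-0.      0.0002]
6 0.54 False 6.47 push 0.21 [0.79 0.54 0.09] [-0.      0.0002]
7 0.63 False 6.78 push -0.01 [-0.19 -0.11  0.34] [-0.0001  0.0002]
8 0.72 False 7.08 push 0.78 [-1.19  0.17  0.34] [-0.0001  0.0002]
9 0.81 False 7.39 push 0.8 [-0.38  0.71 -0.45] [-0.0001  0.0002]
10 0.9 False 7.7 push -0.27 [ 0.35 -0.04 -0.76] [-0.0001  0.0002]
11 0.99 False 8.01 push 0.05 [-0.17 -0.11  0.3 ] [-0.0001  0.0002]
```

View pics/w2.png

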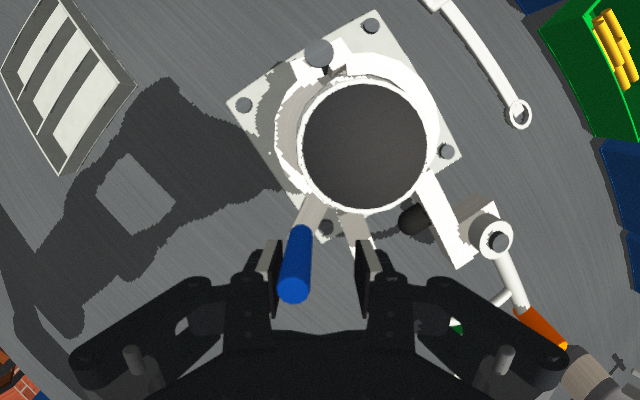

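The post is being carried by the trailing pad, with its top at (293,290). The ring is now near the flanges, so I'll continue with finer steps.

```bash
cat >> h.py <<'E'
def push(t,n=5):
    a=[]
    for _ in range(n): r.hold(.01);a.append(-F()[:2]@t)
    return np.mean(a)
E
python3 - <<'E'
from h import *
c,R=hinge,np.linalg.norm(post1-hinge)
ph=np.arctan2(*(post1-hinge)[::-1])
a=.99
for i in range(12):
    a+=.04
    p,t,q=arcpose(c,R,ph+a,1,0)
    hit=r.move_straight([*p,Z],q,speed=.03,max_force=7)
    f=push(t);s=r.read_state();print(round(a,3),hit,round(s['time_s'],2),'push',f.round(2),F().round(2),(s['eef_pos'][:2]-p).round(4))
    if hit or f>6.5: break
snap('wrist','w3');snap('top','t3')
E
```

```text
1.03 False 8.44 push 1.24 [-0.36  1.74  1.1 ] [-0.0002  0.0001]
1.07 False 8.78 push 1.21 [0.16 0.98 1.05] [-0. -0.]
1.11 False 9.11 push 0.79 [-1.44  0.78 -0.19] [ 0.     -0.0001]
1.15 False 9.44 push 0.44 [-0.19  0.06 -0.46] [ 0.     -0.0001]
1.19 True 9.69 push 2.76 [-2.31  1.94  2.08] [-0.0026  0.0018]
```

View pics/w3.png

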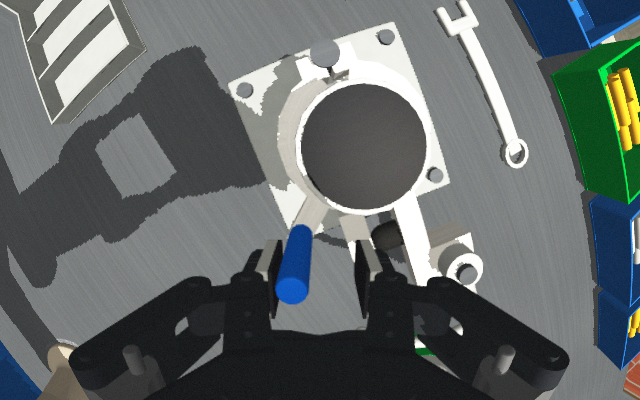

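The moving lug at (355,230) is still short of the bumper at (388,235), so the stop was probably the pipe. I'll carry on with small increments.

```bash
python3 - <<'E'
from h import *
c,R=hinge,np.linalg.norm(post1-hinge)
ph=np.arctan2(*(post1-hinge)[::-1])
s=r.read_state();a=np.arctan2(*(s['eef_pos'][:2]-c)[::-1])%(2*np.pi)-ph
print(a)
for i in range(40):
    a+=.014
    p,t,q=arcpose(c,R,ph+a,1,0)
    hit=r.move_straight([*p,Z],q,speed=.025,max_force=9)
    f=push(t,3);s=r.read_state();print(round(a,3),hit,round(s['time_s'],2),'push',f.round(2),F().round(2),(s['eef_pos'][:2]-p).round(4))
    if f>9 or hit: break
snap('wrist','w4');snap('top','t4')
E
```

```text
1.1595235487522677
1.174 False 10.07 push 5.41 [-4.24  3.91 -0.61] [-0.0012  0.0005]
1.188 False 10.34 push 9.61 [-7.26  7.07  1.87] [-0.0021  0.0013]
```

View pics/w4.png

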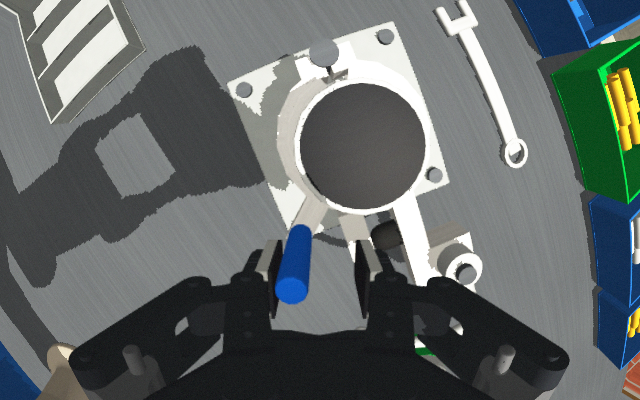

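The push has risen steeply to 9.6 N and the lug appears to touch the bumper at about (372,235). I'll check the pipe position and the ring from the pictures.

```bash
python3 - <<'E'
from h import *
im=np.load('pics/w4.npz')['im'];s=r.read_state();d=np.load('pics/w4.npz')['d']
print(s['time_s'])
g=im.max(-1).astype(int);m=(abs(im.astype(int)-60).max(-1)<22).astype(np.uint8)
m[:, :285]=0;m[:,445:]=0;m[:70]=0;m[225:]=0
m=cv2.morphologyEx(m,cv2.MORPH_OPEN,np.ones((9,9)))
nl,l,st,ce=cv2.connectedComponentsWithStats(m);i=l[145,362];v,u=np.nonzero(l==i);print(st[i],ce[i])
cn=max(cv2.findContours((l==i).astype(np.uint8),0,1)[0],key=len)[:,0]
q=np.array([wcast(a,b,.166,s['eef_pos'],s['eef_rot'])[:2] for a,b in cn])
(cx,cy),rad=cv2.minEnclosingCircle((q*1000).astype(np.float32));print('bore circle mm',cx,cy,rad,q.mean(0))
dl=np.array([cx,cy])/1000-seat;print('rel seat fixture',dl@ex,dl@ey)
cv2.imwrite('pics/w4z.png',cv2.resize(im[190:290,230:490],None,fx=3,fy=3,interpolation=cv2.INTER_CUBIC)[:,:,::-1])
im=np.load('pics/t4.npz')['im'];cv2.imwrite('pics/t4z.png',cv2.resize(im[135:255,235:385],None,fx=4.4,fy=4.2,interpolation=cv2.INTER_CUBIC)[:,:,::-1])
im,d=snap('scene','s4');cv2.imwrite('pics/s4z.png',cv2.resize(im[150:290,270:440],None,fx=4.4,fy=4.2,interpolation=cv2.INTER_CUBIC)[:,:,::-1])
E
```

```text
10.4417
[     0      0    640    400 252324] [319.36826858 200.3539695 ]
bore circle mm 422.9939880371094 -92.86192321777344 434.8041076660156 [0.54325386 0.09939246]
rel seat fixture -0.12517287401454466 -0.24644148266733143
```

View pics/w4z.png

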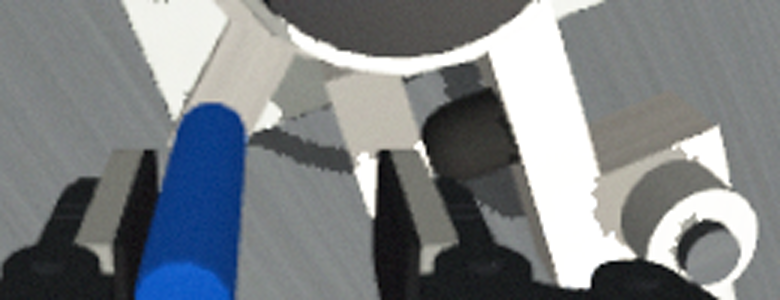

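View pics/s4z.png

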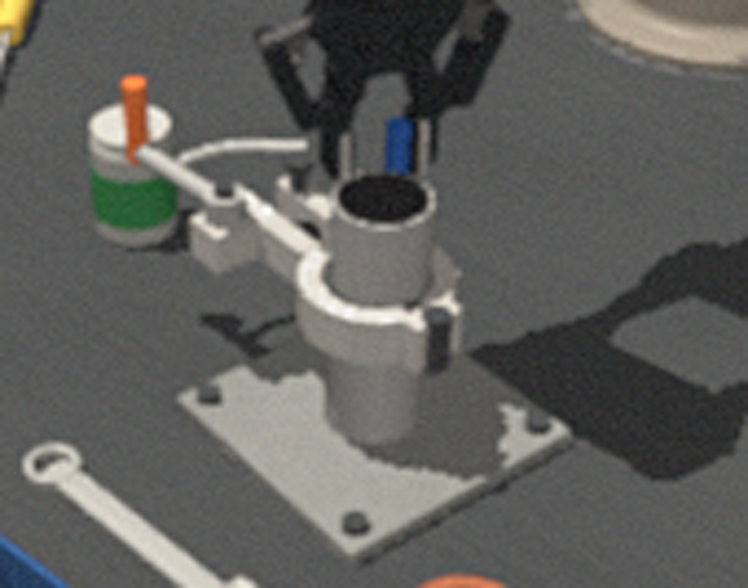

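```bash
python3 - <<'E'
from h import *
for u,v in[(397,190),(385,198)]:
    p=cast('scene',270+u/4.4-.4,150+v/4.2-.4,.166);print(p.round(4),((p[:2]-seat)@ex).round(4),((p[:2]-seat)@ey).round(4))
s=r.read_state()
# wrist: outer rim of pipe extremes in w4 (white rim): left 299, right 428 ; bore bottom ~ 212, top ~ 82 
im=np.load('pics/w4.npz')['im'].astype(int)
row=145
dark=(im.max(-1)<90)&(im.min(-1)>25)
m=np.zeros(dark.shape,np.uint8);m[70:222,285:445]=dark[70:222,285:445]
m=cv2.erode(m,np.ones((5,5)));nl,l=cv2.connectedComponents(m);i=l[145,362];k=cv2.dilate((l==i).astype(np.uint8),np.ones((5,5)))
cn=max(cv2.findContours(k,0,1)[0],key=len)[:,0]
q=np.array([wcast(a,b,.166,s['eef_pos'],s['eef_rot'])[:2] for a,b in cn])
(cx,cy),rad=cv2.minEnclosingCircle((q*1000).astype(np.float32));print(k.sum(),cx,cy,rad);dl=np.array([cx,cy])/1000-seat;print('rel',dl@ex,dl@ey)
E
```

```text
[0.5697 0.1293 0.166 ] -0.0165 -0.0035
[0.5797 0.1295 0.166 ] -0.0066 -0.0016
250419 423.0491943359375 -92.91153717041016 434.8009338378906
rel -0.1251103481705384 -0.2464814801492253
```

```bash
cat > pipe.py <<'E'
from h import *
def pipe(f,pos,rot):
    im=np.load(f'pics/{f}.npz')['im'].astype(int)
    res=[]
    g=im.max(-1)
    # radial search from a seed to bright rim; seed from argument
    return g
s=r.read_state();g=pipe('w4',s['eef_pos'],s['eef_rot'])
print(g[145,290:440:4]);print(g[70:225:4,362])
E
python3 pipe.py
```

```text
[201 215 254  67  67  70  74  74  72  75  77  80  81  82  82  84  82  85
  87  86  89  90  91  89  91  93  93  86  93  86  92  90  88  87 251 231
 245 237]
[255 255 253 251  77  74  79  81  79  85  81  80  82  84  85  84  86  87
  84  86  88  88  87  86  90  87  86  86  87  83  89  82  84  83  82 253
 241 191 191]
```

```bash
cat > pipe.py <<'E'
from h import *
def pipe(f,pos,rot,seed):
    g=np.load(f'pics/{f}.npz')['im'].max(-1)
    m=(g<115).astype(np.uint8);m=cv2.erode(m,np.ones((3,3)))
    nl,l=cv2.connectedComponents(m);k=cv2.dilate((l==l[seed[1],seed[0]]).astype(np.uint8),np.ones((3,3)))
    cn=max(cv2.findContours(k,0,1)[0],key=len)[:,0]
    q=np.array([wcast(a,b,.166,pos,rot)[:2] for a,b in cn])
    (cx,cy),rad=cv2.minEnclosingCircle((q*1000).astype(np.float32));dl=np.array([cx,cy])/1000-seat
    print(k.sum(),'pipe top',cx,cy,'r',rad,'rel fixture',dl@ex,dl@ey)
if __name__=='__main__':
    s=r.read_state();pipe('w4',s['eef_pos'],s['eef_rot'],(362,145))
    # bumper tip / lug corner, lug top z .116
    for u,v,z in [(230+415/3,190+150/3,.116),(230+400/3,190+78/3,.116),(230+425/3,190+135/3,.1),(230+425/3,190+135/3,.116)]:
        p=wcast(u,v,z,s['eef_pos'],s['eef_rot'])[:2]-seat;print(p@ex,p@ey)
E
python3 pipe.py
```

```text
12321 pipe top 581.3365478515625 128.52682495117188 r 24.664649963378906 rel fixture -0.004855944386596314 -0.0022915686609781775
-0.01572791465253386 -0.06011867700936922
-0.013536965846407545 -0.04508295591805119
-0.012482536096109583 -0.06460797592972592
-0.012872213183914825 -0.05791054275924498
```

The pipe is about 5 mm off (±2 mm) and the push is 9.6 N. I'll go a little further, up to 12 N, and record how far the handle really moves.

```bash
python3 - <<'E'
from h import *
c,R=hinge,np.linalg.norm(post1-hinge)
ph=np.arctan2(*(post1-hinge)[::-1])
a=1.1875
ang=lambda s:np.arctan2(*(s['eef_pos'][:2]-c)[::-1])%(2*np.pi)-ph
p,t,q=arcpose(c,R,ph+a,1,0)
s=r.read_state();print(a,ang(s),push(t,8))
for i in range(12):
    a+=.007
    p,t,q=arcpose(c,R,ph+a,1,0)
    hit=r.move_straight([*p,Z],q,speed=.02,max_force=7)
    f=push(t,8);s=r.read_state();print(round(a,3),hit,round(s['time_s'],2),'push',f.round(2),'ang',ang(s).round(4))
    if f>11.3 or hit: break
snap('wrist','w5')
import pipe
pipe.pipe('w5',s['eef_pos'],s['eef_rot'],(362,145))
E
```

```text
1.1875 1.1643814293657622 9.588892942120921
1.194 False 10.88 push 11.63 ang 1.1652
12314 pipe top 581.3599243164062 128.52377319335938 r 24.710708618164062 rel fixture -0.004832382542720736 -0.0022907864541515314
```

The handle advanced only about 0.3 mm between 5 N and 11.6 N. I'll back off, lift and look at the gap from above.

```bash
python3 - <<'E'
from h import *
c,R=hinge,np.linalg.norm(post1-hinge)
ph=np.arctan2(*(post1-hinge)[::-1])
p,t,q=arcpose(c,R,ph+1.1652,1,0)
pp=r.read_state()['eef_pos']
p,t,q=arcpose(c,R,ph+1.1652-.1,1,0)
print(push(t));r.move_straight([*p,Z],q,speed=.05);print(push(t),r.read_state()['time_s'])
r.move_straight([*p,.23],q,speed=.2)
# shift so the camera sees the gap: toward the robot
r.move_straight([p[0]-.02,p[1]-.04,.25],q,speed=.2)
s=r.read_state();print(s['time_s'],s['eef_pos'],s['eef_rot']);np.save('pics/w6s.npy',np.r_[s['eef_pos'],s['eef_rot']])
im,d=snap('wrist','w6');snap('top','t6')
im,d=snap('scene','s6');cv2.imwrite('pics/s6z.png',cv2.resize(im[150:290,270:440],None,fx=4.4,fy=4.2,interpolation=cv2.INTER_CUBIC)[:,:,::-1])
E
```

```text
11.790974787297895
0.03316485851045381 11.425
12.2833 [0.50922861 0.05524699 0.24938814] [ 9.00770946e-01  4.34294226e-01 -3.33801419e-04 -3.43138064e-04]
```

View pics/w6.png

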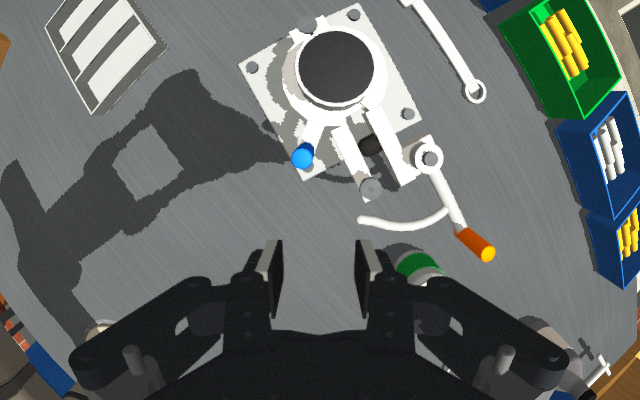

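View pics/s6z.png

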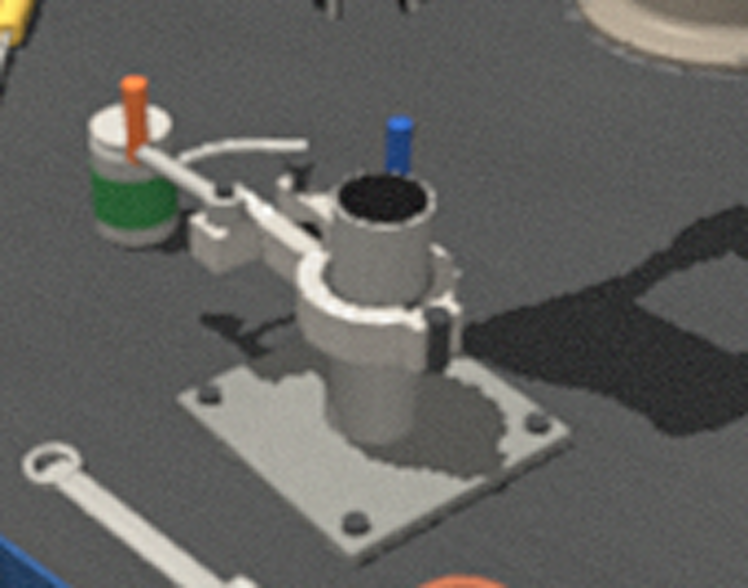

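```bash
python3 - <<'E'
from h import *
import pipe
s=np.load('pics/w6s.npy');pipe.pipe('w6',s[:3],s[3:],(335,67))
im=np.load('pics/w6.npz')['im'];cv2.imwrite('pics/w6z.png',cv2.resize(im[80:240,270:470],None,fx=4,fy=3.75,interpolation=cv2.INTER_CUBIC)[:,:,::-1])
E
```

```text
4195 pipe top 581.6047973632812 128.9560546875 r 24.370376586914062 rel fixture -0.004660905596581884 -0.0018244971059939651
```

View pics/w6z.png

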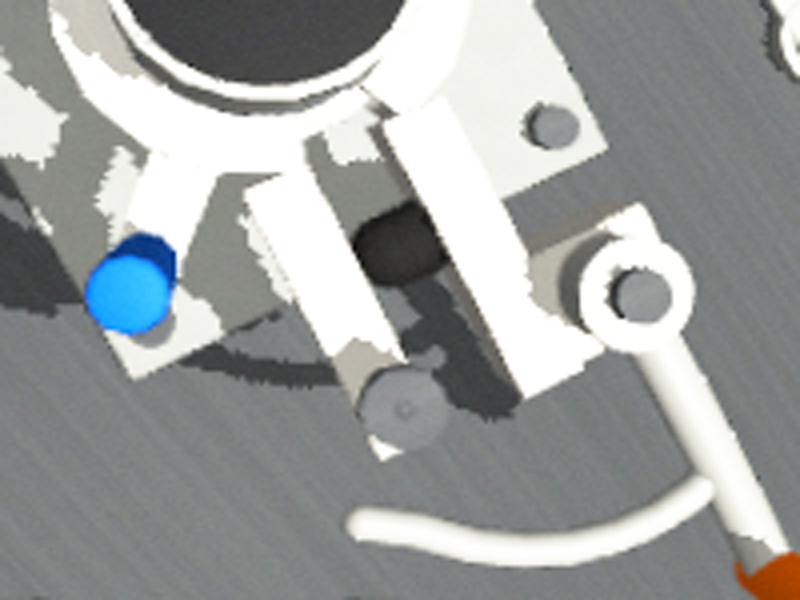

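The ring lug's edge meets the bumper tip at about (353,245) in the zoom, and the two lugs are parallel, so the ring is closed at about 0. The pipe moved about 10 mm to near centre. The latch is next. I'll refine the orange post position from this view first.

```bash
python3 - <<'E'
from h import *
s=np.load('pics/w6s.npy')
print(wcast(488,254.5,.175,s[:3],s[3:]),wcast(270+642/4,80+296/3.75,.135,s[:3],s[3:]),wcast(270+405/4,80+408/3.75,.14,s[:3],s[3:]))
p0=post2;ph=np.arctan2(*(p0-piv)[::-1])
p,t,q=arcpose(piv,.078,ph,-1,1)
x=r.read_state()['eef_pos']
r.reach([*post2,.25],q)
s=r.read_state();print(s['time_s'],s['eef_pos'],s['joint_positions'].round(2))
r.move_straight([*post2,.21],q,speed=.2)
s=r.read_state();np.save('pics/w7s.npy',np.r_[s['eef_pos'],s['eef_rot']]);snap('wrist','w7');print(F(),s['time_s'])
E
```

```text
[ 0.59338076 -0.04577743  0.175     ] [0.60238028 0.03133315 0.135     ] [0.55005752 0.0429782  0.14      ]
13.15 [ 0.59462582 -0.04317676  0.24928067] [-0.2   0.48  1.33  0.    1.34 -0.08]
[-0.47952119  0.17607926 -0.14862605] 13.5
```

View pics/w7.png

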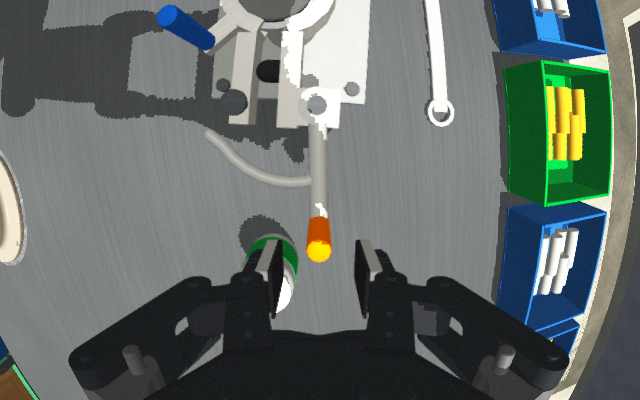

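The orange post at (318,250) is centred between the pads, and the grease can stays below fingertip height. Descending and swinging the latch.

```bash
python3 - <<'E'
from h import *
c=piv;R=np.linalg.norm(post2-c);ph=np.arctan2(*(post2-c)[::-1])
ang=lambda s:ph-np.arctan2(*(s['eef_pos'][:2]-c)[::-1])
p,t,q=arcpose(c,R,ph,-1,1)
print(r.move_straight([*post2,Z],q,speed=.1,max_force=5),F())
a=0
while a<1.3:
    a+=.06
    p,t,q=arcpose(c,R,ph-a,-1,1)
    hit=r.move_straight([*p,Z],q,speed=.04,max_force=6)
    f=push(t,3);s=r.read_state();print(round(a,3),hit,round(s['time_s'],2),'push',f.round(2),'ang',ang(s)%(2*np.pi))
    if hit or f>4: break
s=r.read_state();np.save('pics/w8s.npy',np.r_[s['eef_pos'],s['eef_rot']]);snap('wrist','w8')
E
```

```text
False [ 0.50502369 -0.15049737  0.27676894]
0.06 False 14.43 push -0.29 ang 0.054136597494879535
0.12 False 14.72 push -0.04 ang 0.11587911443205856
0.18 False 15.02 push -0.12 ang 0.17711479114166329
0.24 False 15.31 push 0.33 ang 0.23783540240348078
0.3 False 15.6 push -0.05 ang 0.2978951833141965
0.36 False 15.89 push 0.16 ang 0.3579135365155297
0.42 False 16.18 push -0.42 ang 0.418054579734477
0.48 False 16.48 push -0.41 ang 0.47817127355900846
0.54 False 16.77 push 0.16 ang 0.5383655844014656
0.6 False 17.06 push 0.14 ang 0.5982956101909673
0.66 False 17.35 push -0.02 ang 0.6581066263413846
0.72 False 17.64 push 0.3 ang 0.7179719505644897
0.78 False 17.93 push -0.23 ang 0.7783331124245714
0.84 False 18.23 push 0.1 ang 0.83809184207009
0.9 False 18.52 push 0.39 ang 0.8985068906773654
0.96 True 18.75 push -0.04 ang 0.9510643095136486
```

View pics/w8.png

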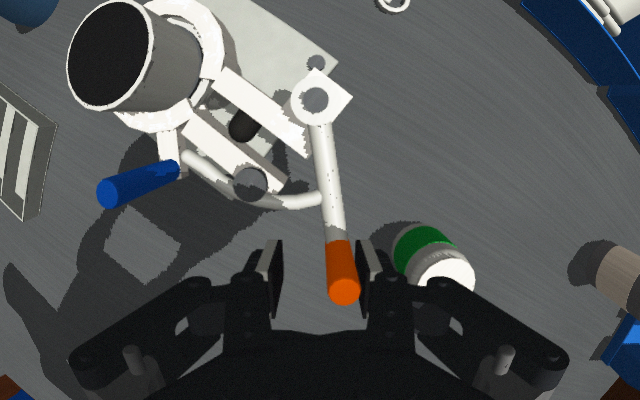

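The hook is over the pin at (250,183) and resistance has begun, with a 6 N trip. The push drops to zero at rest, as expected, so I'll advance slowly with a rising force limit.

```bash
python3 - <<'E'
from h import *
c=piv;R=np.linalg.norm(post2-c);ph=np.arctan2(*(post2-c)[::-1])
ang=lambda s:ph-np.arctan2(*(s['eef_pos'][:2]-c)[::-1])
for lim in(8,11,13):
  for k in range(10):
    a=ang(r.read_state())+.05
    p,t,q=arcpose(c,R,ph-a,-1,1)
    hit=r.move_straight([*p,Z],q,speed=.012,max_force=lim)
    f0=-F()[:2]@t;f=push(t,3);s=r.read_state();print(lim,round(a,3),hit,round(s['time_s'],2),'push',f0.round(2),f.round(2),'ang',ang(s).round(4))
    if hit or a>1.6: break
s=r.read_state();np.save('pics/w9s.npy',np.r_[s['eef_pos'],s['eef_rot']]);snap('wrist','w9')
E
```

```text
8 1.001 True 19.11 push 2.2 2.14 ang 0.9683
11 1.018 True 19.4 push 0.87 0.52 ang 0.9777
13 1.028 True 19.73 push 1.3 0.95 ang 0.9908
```

View pics/w9.png

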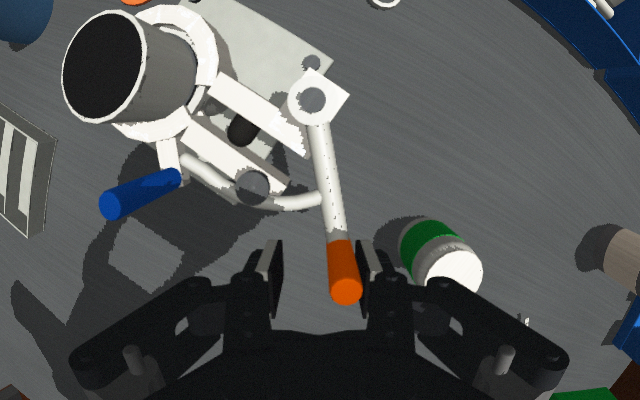

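The hook has a firm hold. One last push at about 15 N in total.

```bash
python3 - <<'E'
from h import *
c=piv;R=np.linalg.norm(post2-c);ph=np.arctan2(*(post2-c)[::-1])
ang=lambda s:ph-np.arctan2(*(s['eef_pos'][:2]-c)[::-1])
for k in range(3):
    a=ang(r.read_state())+.07
    p,t,q=arcpose(c,R,ph-a,-1,1)
    f1=push(t,3);hit=r.move_straight([*p,Z],q,speed=.012,max_force=14.5-max(f1,0)*.5)
    f=push(t,3);s=r.read_state();print(f1,hit,round(s['time_s'],2),'push',f.round(2),'ang',ang(s).round(4))
    if hit: break
# back off pad, lift
a=ang(s)-.1
p,t,q=arcpose(c,R,ph-a,-1,1)
r.move_straight([*p,Z],q,speed=.05);print(push(t))
r.move_straight([*p,.25],q,speed=.15,max_force=6)
r.move_straight([p[0]-.05,p[1]-.02,.28],q,speed=.15)
s=r.read_state();print(s['time_s'],F(),s['eef_pos']);np.save('pics/w10s.npy',np.r_[s['eef_pos'],s['eef_rot']])
snap('wrist','w10');im,d=snap('scene','s10');cv2.imwrite('pics/s10z.png',cv2.resize(im[150:290,270:440],None,fx=4.4,fy=4.2,interpolation=cv2.INTER_CUBIC)[:,:,::-1])
E
```

```text
1.0262507974311585 True 20.18 push 2.09 ang 1.0003
-0.20259950322701886
21.7917 [-0.73857557  0.13247411 -0.28165816] [ 0.48758383 -0.02735498  0.27955256]
```

View pics/w10.png

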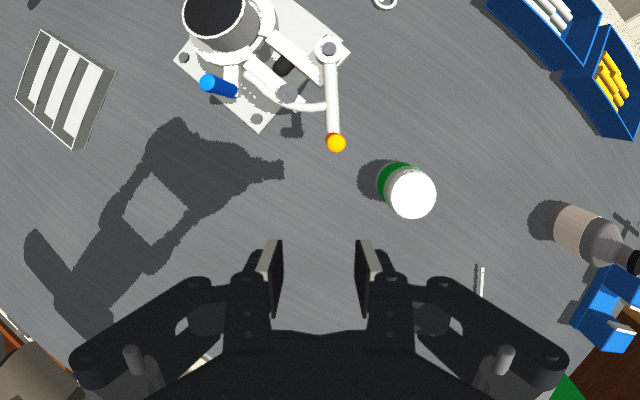

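View pics/s10z.png

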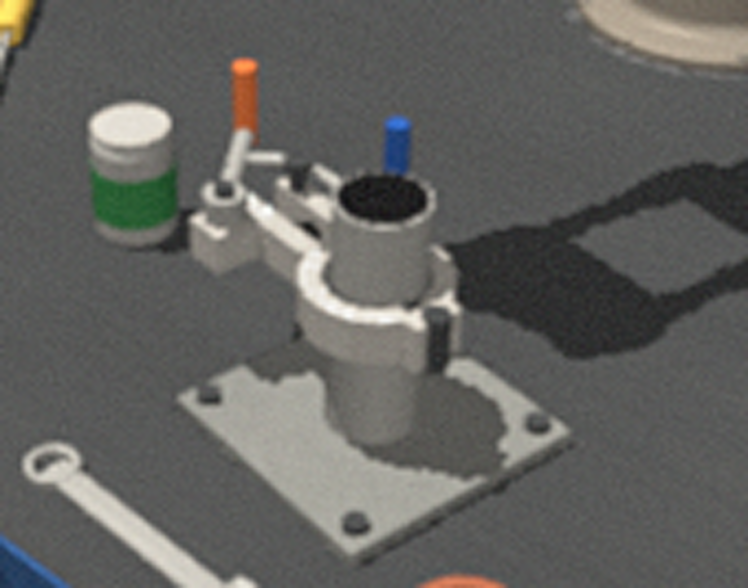

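The hook is over the pin at about (287,95) in the wrist view, the ring is closed and the bystanders look untouched. I'll check the latch angle and pipe by numbers.

```bash
python3 - <<'E'
from h import *
import pipe
s=np.load('pics/w10s.npy')
o=wcast(336,143,.175,s[:3],s[3:])[:2];pv=wcast(329,48,.135,s[:3],s[3:])[:2]
sc=[cast('scene',270+u/4.4-.4,150+v/4.2-.4,z)[:2] for u,v,z in[(245,66,.175),(224,190,.131)]]
for nm,a in[('wrist',o),('scene',sc[0])]:
    f=lambda x:np.arctan2(*(x-piv)[::-1])
    print(nm,a.round(4),np.linalg.norm(a-piv).round(4),'swept',(f(post2)-f(a))%6.283)
pipe.pipe('w10',s[:3],s[3:],(215,15))
im=np.load('pics/s10.npz')['im'].astype(int)-np.load('pics/scene0.npz')['im']
m=(abs(im).max(-1)>60);m[:200,350:]=0
n,l,st,ce=cv2.connectedComponentsWithStats(m.astype(np.uint8))
print([x.tolist() for x in st[1:] if x[4]>15])
E
```

```text
wrist [ 0.537  -0.0114] 0.081 swept 0.861364753829021
scene [ 0.537  -0.0105] 0.0805 swept 0.8698534938423199
1673 pipe top 581.342041015625 129.29798889160156 r 24.363237380981445 rel fixture -0.004975667876987566 -0.00152973515966768
[[280, 0, 9, 7, 39], [307, 0, 7, 6, 22], [314, 0, 16, 8, 63], [338, 0, 12, 11, 105], [314, 9, 12, 6, 38], [286, 14, 20, 3, 40], [284, 21, 32, 46, 814], [327, 26, 12, 13, 125], [344, 29, 6, 8, 39], [320, 44, 30, 20, 266], [324, 57, 10, 4, 22], [318, 74, 32, 13, 140], [318, 80, 31, 29, 361], [307, 91, 13, 17, 49], [297, 164, 43, 32, 345], [341, 189, 19, 14, 51], [333, 192, 15, 11, 52], [372, 200, 34, 29, 402], [400, 200, 6, 6, 23], [344, 214, 8, 9, 17], [392, 250, 7, 7, 17]]
```

The latch swept about 0.865 rad, so it sits between 0.14 and 0.39 (below 0.5). The pipe offset needs a tighter check, so I'll compare the upper and lower tube walls in the same scene view, where calibration bias cancels.

```bash
python3 - <<'E'
from h import *
from scipy.optimize import least_squares
for f in('scene0','s6','s10'):
    P=pts('scene',np.load(f'pics/{f}.npz')['d'])
    im=np.load(f'pics/{f}.npz')['im']
    D=np.hypot(P[...,0]-.583,P[...,1]-.13)
    for nm,lo,hi,mx in[('lower',.03,.075,.045),('upper',.13,.158,.05),('ringfix',.095,.112,.075)]:
        g=(P[...,2]>lo)&(P[...,2]<hi)&(D<mx)
        if nm=='ringfix':
            rel=P[...,:2]-seat; g&=((rel@ex)>.0)&(D>.036)&(D<.056)&(abs(rel@ey)<.035)
        q=P[g][:,:2]
        fit=least_squares(lambda p:np.hypot(*(q-p[:2]).T)-(.027 if nm!='ringfix' else p[2]),[*seat,.045],loss='soft_l1',f_scale=.001)
        # keep outer (front) points only second pass
        e=abs(fit.fun)<.003;q=q[e]
        fit=least_squares(lambda p:np.hypot(*(q-p[:2]).T)-(.027 if nm!='ringfix' else p[2]),fit.x,loss='soft_l1',f_scale=.001)
        d=fit.x[:2]-seat;print(f,nm,g.sum(),e.sum(),fit.x.round(4),'rel',(d@ex).round(4),(d@ey).round(4))
E
```

```text
scene0 lower 270 270 [0.5845 0.131  0.045 ] rel -0.0021 0.0006
scene0 upper 227 227 [0.5725 0.1309 0.045 ] rel -0.014 -0.0014
scene0 ringfix 110 110 [0.585  0.1309 0.0413] rel -0.0016 0.0006
s6 lower 272 272 [0.5845 0.1309 0.045 ] rel -0.0021 0.0006
s6 upper 227 227 [0.5809 0.13   0.045 ] rel -0.0056 -0.0009
s6 ringfix 116 116 [0.5857 0.1306 0.0407] rel -0.0009 0.0005
s10 lower 266 265 [0.5845 0.131  0.045 ] rel -0.0021 0.0006
s10 upper 230 229 [0.5808 0.13   0.045 ] rel -0.0056 -0.0009
s10 ringfix 113 112 [0.5876 0.1309 0.0389] rel 0.001 0.0011
```

Relative to the lower tube, the upper pipe is now about 3.8 mm off axis (it was 12 mm), inside the 5.5 mm limit. The gripper is clear, so I'm handing in.

```bash
python3 - <<'E'
from h import *
r.hold(.3);print(r.read_state()['time_s'],F());r.finish_job()
E
```

```text
22.1917 [-0.20477524 -0.95061638 -0.25477549]
the job is handed in; nothing more can be done
```

The clamp ring is closed on the rubber bumper with the upper pipe pushed square, and the latch is wedged on the pin. I handed the job in at 22.2 s with the gripper clear; no verdict was reported.

- **Ring:** I pushed its handle shut up to about 11.7 N. Afterwards the lug met the bumper and the two lugs were parallel, so the ring angle is close to 0.
- **Latch:** I pushed it in stages that tripped at 6, 8, 11, 13 and finally about 14.5–15 N. It swept about 0.865 rad, which puts it between 0.14 and 0.39 rad.
- **Pipe:** it stands about 3.8 mm off the lower pipe's axis, down from about 12 mm, against the 5.5 mm limit. That figure compares the upper and lower tube walls in one view. My wrist-camera estimate against the seat position was larger, about 5 mm, and I took the tube comparison as more reliable because calibration error cancels.
- **Bystanders:** the before-and-after pictures showed no sign of any having moved.

Three things I could not confirm or that disagreed:
- **Pin force:** I did not measure it. I infer roughly 15–17 N from the push on the lever.
- **Peak lever push:** I did not log it in the last move, so 20 N not being passed rests on the force stop.
- **Bumper stiffness:** the push on the bumper rose at about 18 N per mm, against the 5 N per mm in the description.

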